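# Release the transport lock of a bench balance

## Task

The bench balance is still locked for transport. Take the forked key that stands in the low square tray, fit it from above over the bar of the larger of the two screws on the balance's deck, turn that screw clockwise as far as it goes, so that its bar lies along the length of the balance, and then put the key back standing upright inside its tray. Turn the screw only with the key, not with the fingers, leave the smaller screw as it is, and do not push or knock over the glass beaker.

Things in the scene. Friction and masses are not known exactly. Their poses are not given: they have to be found in the camera images.
- key_grip (a point): Centre of the black grip (40 mm in x, 18 in y, 50 tall; take it across y) of the loose forked key, 125 mm tall, 150 g, upright. The point is 100 mm above the key's foot. Foot: 44 (x) by 34 (y) by 22 mm, steel, on a 12 mm shaft; underneath, two 6 mm prongs leave a slot 22 mm wide, 15 mm deep, open at both ends, running along x. Same after a half turn.
- tray: Fixed low square aluminium tray in which the key stands: 90 by 90 mm, 25 mm tall, walls and floor 4 mm thick. Origin: centre of its underside, on the bench.
- lock_head (a point): Larger screw (transport lock): round steel head 50 mm across with a raised bar 44 mm long, 6 thick, 12 high. On the balance (fixed cream box 340 by 210 mm with round pan), on its deck 65 mm above the bench, on the robot's side. Point: on the axis, top of the round head, foot of the bar; x along the bar and turning with it, z up. The bar has play in the key's slot: 0.4 rad before it bears.
- lock (a joint): Turn of the larger screw in rad, growing clockwise seen from above: 0 locked, 1.05 (60 degrees) at the stop, released, bar along the length of the balance. Stays where it is left; takes about 0.05 Nm.
- trim (a joint): Turn of the smaller screw (head 30 mm across, bar 24 mm long, otherwise alike) in rad, clockwise from above, 0 at the start. It sits beside the larger one, 110 mm between their axes; which is left or right varies. Leave it alone.
- beaker: Empty loose glass beaker, 72 mm across, 100 mm tall, standing on the bench. Origin: centre of its underside. Leave it standing where it is.
Not all that is in view belongs to the job. Leave any green look-alike of the part that bears key_grip alone.

How it is judged:
By the outcome, as a careful person would: the job done as asked, in the order asked, and still so for the second after the job is handed in, with the robot touching nothing.
It also fails if it takes over 54 s, if anything falls off the work surface, if the arm or the gripper's body presses on something with over 40 N, if the wrist force passes 120 N, or if a joint passes its speed limit or range.

## Robot

A 6-joint arm with a two-finger parallel gripper is mounted at the origin on the work surface. World frame = base frame: x ahead of the robot, y to its left, z up, the work surface at z = 0. Lengths are in m, angles in rad, forces in N, time in s.
With the tool pointing down it reaches from about 0.35 to 0.775 m from the base axis. Payload 5.5 kg.
Tool frame: the origin (TCP) lies at the very end of the fingers, on their centre line; the grasp point (between the pads) lies env.grasp_offset behind it (env.grasp_offset is the distance from the TCP to the grasp point, in m); x points along the fingers, y is the direction in which the jaws open and shut, and the axes are right-handed (so a half turn about x gives the same grasp; the last joint's range is limited). The gripper opens to 85 mm and grips with 20 to 120 N. Pads are 22 mm wide; open, the fingers measure 114 mm over their backs; the gripper's body (76 mm by 85 mm) begins 54 mm behind the grasp point. The pads swing forward as they close: fully open they stand 13 mm farther back than shut.
Start: joints at [-1.33, 0.313, 0.046, 1.304, 0, 1.431], TCP at [0.214, -0.534, 0.197] pointing down, gripper open.
Joint ranges: [-2.76, 2.76], [-0.86, 1.69], [-1.03, 1.26], [-2.2, 2.34], [-1.47, 1.5], [-3.14, 3.14]. Speed limits (rad/s): [2.57, 2.57, 3.14, 3.14, 3.14, 3.14].

## Interface

Orientations are given as a unit quaternion [w, x, y, z].
In Python, from workcell import get_state, viewer, job, env gives the robot as it stands.
- The arm moves only by the tool send_rows, never from a script. Its argument "plan" is a list of rows, each a list of 6 numbers: the shift along the tool's x, y, z in mm, then the turn, a rotation vector about the tool's x, y, z in degrees. A call has exactly 10 rows; each row is the pose to reach, as a shift and turn from the pose commanded when the call began, along the tool's axes at that moment; what a row does not reach only later rows make up. A row lasts 1/8 s, in which the tool goes at most 62.5 mm and 10.7 degrees, less where a joint would pass 70% of its speed; a pose out of reach is approached as far as the arm can. A call with a gripper value outside its range is refused whole. "claw" is the finger opening in mm, from 0 to 85.4, set as the call begins (left out, the last holds). The fingers move at their own pace and stop on an object; "newtons" is the grip in N (left out, the last holds). Time passes only in rows, so rows that repeat a pose let the fingers close, or fill a call up. It gives the time, the measured TCP pose, the force and the opening at its end, in the units of the state.
- get_state(): the state, without advancing time (a new reading comes with each control period).
- viewer.read_camera(name): name is "scene" or "side" or "wrist"; returns a dict with "frame" (420x560x3 uint8, blue, green, red), "mtx" (3x3 intrinsics, pixels), "rvec" (rotation vector, rad) and "tvec" (3), from world to camera coordinates, as OpenCV has them. Camera axes: x right, y down, z forward; pixel columns grow to the right and rows downward; lengths in m; the calibration is good to about 2 mm. A picture is of the moment at which its call begins. There is no depth.
- job.hand_in(): hands the job in, once; it reports no verdict.
The state is a dict: "clock": time; "joint_pos": joint angles; "qvel": joint speeds; "tau": joint torques, N m; "tcp_pos": TCP position; "orientation": TCP orientation; "wrist_force": force on the tool from outside, world axes, zero at the start; "ft_torque": the same for the moment, N m; "finger_gap": finger opening in m.
Only numpy, scipy, OpenCV 4.12 (cv2) and the standard library are available. Lean on these libraries where they do the work, as an engineer would, in place of code of your own. Each camera call takes 0.05 s, during which the arm holds its last target.

## Working session

There is one attempt and no reset: what is moved stays moved. The work goes in short steps, Python scripts to look and compute and a tool call to move; the robot and the scene stay as the last step left them, time stands still between calls to the robot, and variables do not carry over. Pictures are saved under pics/ and viewed, and the job is handed in when it is done.

Besides the shell and the picture viewer there is one more tool, called after "Emit:" in YAML: its name, and indented under it one key for each argument. send_rows: Moves the arm, as the interface text tells. Its arguments: {"type":"object","properties":{"plan":{"type":"array"},"claw":{"type":"number"},"newtons":{"type":"number"}},"required":["plan"]}

```bash
mkdir -p pics; ls
python3 - <<'E'
from workcell import get_state, viewer, job, env
import cv2
s=get_state();print(s, env.grasp_offset)
for n in ("scene","side","wrist"):
    c=viewer.read_camera(n);cv2.imwrite(f"pics/{n}0.png",c["frame"]);print(n,c["mtx"].tolist(),c["rvec"],c["tvec"])
E
```

```text
pics
{'clock': 0.0, 'joint_pos': array([-1.32957383e+00,  3.13994423e-01,  4.49514162e-02,  1.30359573e+00,
        9.54135380e-06,  1.43121755e+00]), 'qvel': array([ 4.52758441e-05, -3.21827118e-04,  1.36426809e-03, -1.32650774e-04,
        2.39466472e-05,  2.61045062e-03]), 'tau': array([-1.01956930e-04, -4.80625927e+01,  2.98534673e+01,  1.92697509e-02,
       -1.49789835e-04, -2.50754425e-06]), 'tcp_pos': array([ 0.2135715 , -0.53323601,  0.19640106]), 'orientation': array([-0.13317081, -0.69429828, -0.13447225,  0.69435772]), 'wrist_force': array([-0.48488079, -0.02441797,  0.0713387 ]), 'ft_torque': array([ 0.03114883, -0.02408824,  0.0558303 ]), 'finger_gap': 0.0855123081376697} 0.0187
scene [[537.8023636669366, 0.0, 277.3265159160366], [0.0, 537.8023636669366, 206.20588247031247], [0.0, 0.0, 1.0]] [ 1.52521083  1.97019605 -0.85004327] [ 0.07466754 -0.2508666   1.60328705]
side [[484.20653094362433, 0.0, 281.3904169158761], [0.0, 484.20653094362433, 211.19594419898337], [0.0, 0.0, 1.0]] [ 0.48309434 -2.60355996  1.40073212] [0.46566158 0.15289314 1.07751064]
wrist [[363.3001320035534, 0.0, 285.5350804552957], [0.0, 363.3001320035534, 213.59256326544107], [0.0, 0.0, 1.0]] [-2.38123093  1.61341361  0.25114987] [-0.57597735 -0.03760873  0.37980589]
```

View pics/scene0.png

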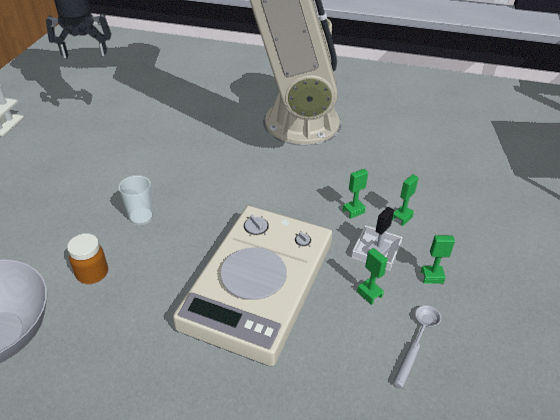

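View pics/side0.png

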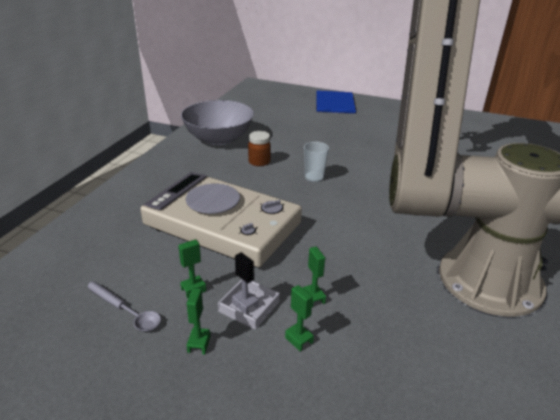

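View pics/wrist0.png

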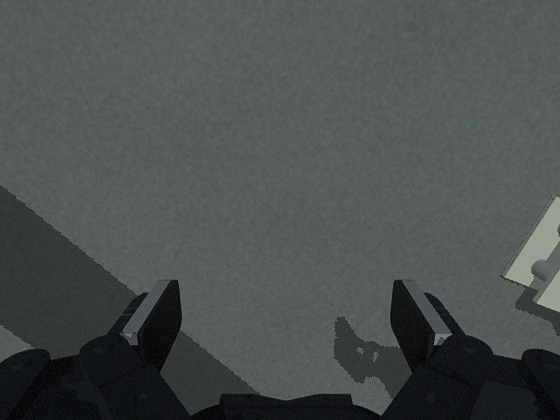

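Run:
```python
import cv2
a=cv2.imread('pics/scene0.png');b=cv2.imread('pics/side0.png')
def crop(im,x0,y0,w,h,k,n): cv2.imwrite(n,cv2.resize(im[y0:y0+h,x0:x0+w],None,fx=k,fy=k,interpolation=cv2.INTER_CUBIC))
crop(a,330,160,130,150,4-0,'pics/a1.png'); crop(b,170,235,170,120,4,'pics/b1.png')
crop(a,170,200,170,160,3.7,'pics/a2.png'); crop(b,135,165,175,100,4,'pics/b2.png')
```

```text
(no output)
```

View pics/a1.png

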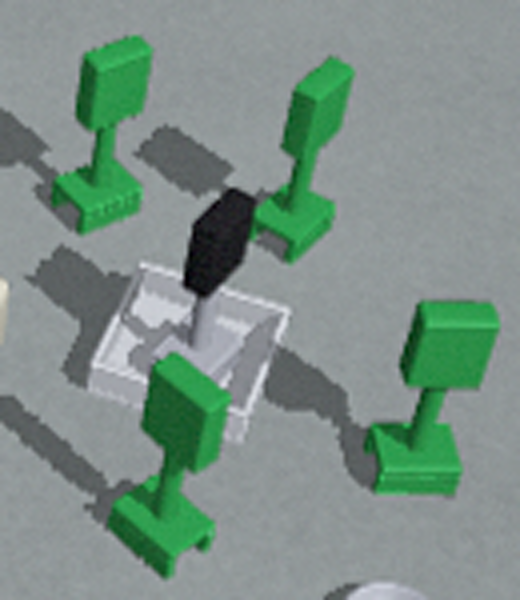

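View pics/b1.png

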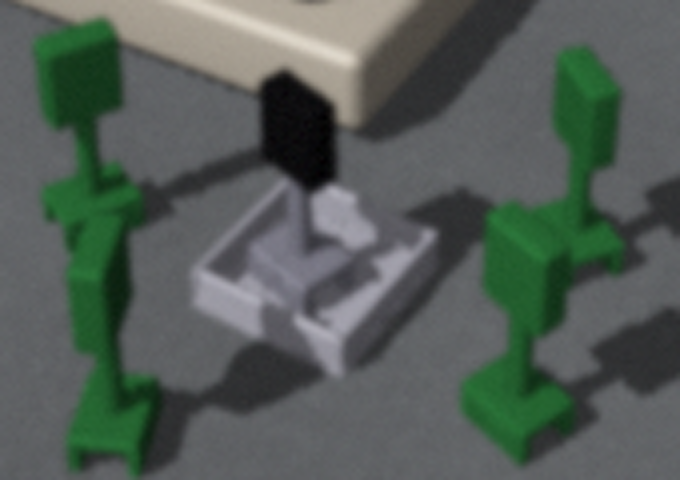

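View pics/a2.png

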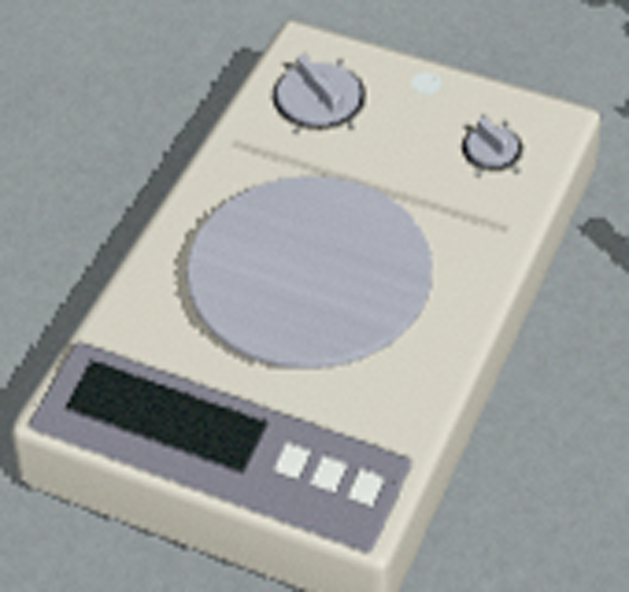

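View pics/b2.png

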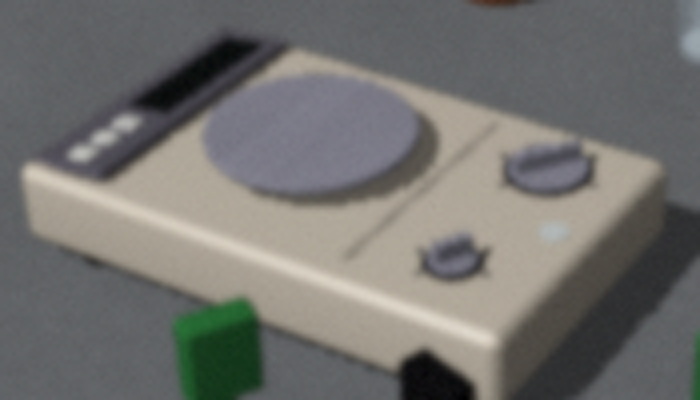

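```bash
cat > h.py <<'E'
import numpy as np,cv2
from scipy.optimize import least_squares,minimize
from workcell import get_state, viewer, env
def proj(c,P): return cv2.projectPoints(np.asarray(P,float).reshape(-1,3),c["rvec"],c["tvec"],c["mtx"],None)[0][:,0]
def ray(c,uv,z):
    R=cv2.Rodrigues(c["rvec"])[0];o=-R.T@c["tvec"].ravel()
    d=R.T@np.linalg.inv(c["mtx"])@np.array([uv[0],uv[1],1.]);return o+d*(z-o[2])/d[2]
def box(x,y,yaw,z0,z1,l,w):
    co,s=np.cos(yaw),np.sin(yaw)
    return np.array([[x+co*a*l/2-s*b*w/2,y+s*a*l/2+co*b*w/2,z] for z in(z0,z1) for a,b in((-1,-1),(1,-1),(1,1),(-1,1))])
def tri(cs,uvs):
    f=lambda p:np.concatenate([proj(c,p)[0]-np.array(u) for c,u in zip(cs,uvs)])
    r=least_squares(f,[.5,0,.05]);return r.x,r.fun
def iou_fit(cs,masks,x0,model,S=4):
    def f(p):
        t=0
        for c,m in zip(cs,masks):
            h=cv2.convexHull((proj(c,model(p))*16*S+8*S).astype(np.int32).reshape(-1,1,2))
            im=np.zeros((420*S,560*S),np.uint8);cv2.fillConvexPoly(im,h,255,shift=4)
            im=cv2.resize(im,(560,420),interpolation=cv2.INTER_AREA)/255.
            t+=np.abs(im-m).sum()/m.sum()
        return t
    n=len(x0);best=None
    sim=np.array([x0]+[np.array(x0)+np.eye(n)[i]*([.01,.01,.3,.01][i]) for i in range(n)])
    r=minimize(f,x0,method='Nelder-Mead',options=dict(initial_simplex=sim,xatol=1e-5,fatol=1e-5,maxiter=400));return r.x,r.fun
E
cat > m1.py <<'E'
from h import *
A=viewer.read_camera("scene");B=viewer.read_camera("side")
pa=lambda x,y:(x/4+330-.375,y/4+160-.375)
pb=lambda x,y:(x/4+170-.375,y/4+235-.375)
p,_=tri([A,B],[pa(220,240),pb(298,130)]);print("grip",p,_)
ms=[]
for c,(x0,y0,x1,y1) in((A,(370,200,400,240)),(B,(230,250,258,285))):
    m=np.zeros((420,560));g=c["frame"].max(2);m[y0:y1,x0:x1]=(g[y0:y1,x0:x1]<60);ms.append(m);print(m.sum())
for y in np.arange(0,3.1,.5):
    r=iou_fit([A,B],ms,[p[0],p[1],y],lambda q:box(q[0],q[1],q[2],.079,.129,.04,.018));print(y,r)
# tray
a=[pa(143,265),pa(290,312),pa(92,365)];b=[pb(437,235),pb(193,275)]
for u in a: print("trayA",ray(A,u,.025))
for u in b: print("trayB",ray(B,u,.025))
print("trayB bottom",ray(B,pb(340,377),0), ray(A,pa(240,440),0))
qa=lambda x,y:(x/3.7+170-.36,y/3.7+200-.36); qb=lambda x,y:(x/4+135-.375,y/4+165-.375)
for u in [(290,22),(600,115),(18,435),(385,560)]: print("deckA",ray(A,qa(*u),.065))
for u in [(665,170),(498,345),(25,172)]: print("deckB",ray(B,qb(*u),.065))
print("lock",ray(A,qa(319,95),.067),ray(B,qb(548,170),.067))
print("trim",ray(A,qa(491,147),.067),ray(B,qb(453,260),.067))
print("bar",ray(A,qa(302,60),.08),ray(A,qa(338,105),.08),ray(B,qb(520,163),.08),ray(B,qb(580,147),.08))
print("beaker",ray(A,(140,215),0),ray(B,(315,172),0))
E
python3 m1.py
```

```text
grip [0.47272168 0.27701125 0.10617398] [ 0.25252877  0.37573258  0.29803064 -0.27974566]
297.0
459.0
0.0 (array([ 0.47493344,  0.27544925, -0.32758816]), np.float64(0.5149891844240172))
0.5 (array([ 0.47484618,  0.27559238, -0.33544003]), np.float64(0.5143181138567527))
1.0 (array([0.47389709, 0.27720031, 1.55410355]), np.float64(1.1614173258925278))
1.5 (array([0.47292213, 0.27935831, 1.51308245]), np.float64(1.159792465213457))
2.0 (array([0.47360016, 0.2755861 , 2.81482723]), np.float64(0.5142350067378902))
2.5 (array([0.47428543, 0.27524491, 2.81924777]), np.float64(0.51432199736698))
3.0 (array([0.47498547, 0.27530174, 2.81456848]), np.float64(0.51395539400153))
trayA [0.41678054 0.23839353 0.025     ]
trayA [0.43302806 0.32414942 0.025     ]
trayA [0.5025893  0.22108572 0.025     ]
trayB [0.41399801 0.23993709 0.025     ]
trayB [0.51658615 0.31155748 0.025     ]
trayB bottom [0.43182327 0.32527948 0.        ] [0.51363513 0.30741015 0.        ]
deckA [ 0.46214426 -0.03080002  0.065     ]
deckA [0.49256224 0.1693136  0.065     ]
deckA [ 0.7932302  -0.07612427  0.065     ]
deckA [0.8160925  0.12115281 0.065     ]
deckB [ 0.4563988 -0.0244997  0.065    ]
deckB [0.48533945 0.17284466 0.065     ]
deckB [0.81367194 0.12489418 0.065     ]
lock [0.52128968 0.00467865 0.067     ] [0.52162013 0.00563991 0.067     ]
trim [0.53674202 0.11274325 0.067     ] [0.5376882  0.11314172 0.067     ]
bar [ 0.50795727 -0.0094663   0.08      ] [0.53897853 0.02137203 0.08      ] [0.53288745 0.02345054 0.08      ] [ 0.50582741 -0.0070142   0.08      ]
beaker [ 0.49468447 -0.29457829  0.        ] [ 0.50674806 -0.3215389   0.        ]
```

```bash
cat > m2.py <<'E'
from h import *
A=viewer.read_camera("scene");B=viewer.read_camera("side")
ms=[]
for c,(x0,y0,x1,y1),T in((A,(370,200,400,240),75),(B,(230,250,258,285),38)):
    m=np.zeros((420,560));g=c["frame"].max(2).astype(int);sub=(g[y0:y1,x0:x1]<T).astype(np.uint8)
    n,l,s,_=cv2.connectedComponentsWithStats(sub);k=1+np.argmax(s[1:,4]);m[y0:y1,x0:x1]=(l==k);ms.append(m);print(m.sum(),s[k])
r=iou_fit([A,B],ms,[.474,.276,-.33],lambda q:box(q[0],q[1],q[2],.079,.129,.04,.018));print(r)
r2=iou_fit([A,B],ms,[.474,.276,-.33,.104],lambda q:box(q[0],q[1],q[2],q[3]-.025,q[3]+.025,.04,.018));print(r2)
kx,ky,kt=r[0]
def draw(im,c,P,col):
    p=(proj(c,P)*4+2).astype(int)
    for i in range(4):
        for a,b in((i,(i+1)%4),(i+4,(i+1)%4+4),(i,i+4)): cv2.line(im,p[a],p[b],col,1,cv2.LINE_AA)
for n,c,(x,y,w,h) in(("A",A,(330,160,130,150)),("B",B,(170,235,170,120))):
    im=cv2.resize(c["frame"],None,fx=4,fy=4,interpolation=cv2.INTER_CUBIC)
    draw(im,c,box(kx,ky,kt,.079,.129,.04,.018),(0,255,255)); draw(im,c,box(kx,ky,kt,.004,.026,.044,.034),(0,0,255))
    draw(im,c,box(.4655,.274,-.19,0,.025,.09,.09),(255,0,255))
    cv2.imwrite(f"pics/m2{n}.png",im[y*4:(y+h)*4,x*4:(x+w)*4])
E
python3 m2.py
```

```text
309.0 [  6   7  19  28 309]
389.0 [  5   4  19  28 389]
(array([ 0.47284047,  0.27568529, -0.35826913]), np.float64(0.6195039322207199))
(array([ 0.47277097,  0.27596766, -0.36621962,  0.10331171]), np.float64(0.6176837131138675))
```

```bash
python3 -c "
import cv2,numpy as np
a=cv2.imread('pics/m2A.png');b=cv2.imread('pics/m2B.png')
h=520;a=a[:h];im=np.zeros((600,1200,3),np.uint8);im[:h,:a.shape[1]]=a;im[:b.shape[0],520:520+b.shape[1]]=b
cv2.imwrite('pics/m2.png',cv2.resize(im,(800,400),interpolation=cv2.INTER_AREA))"
```

```text
(no output)
```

View pics/m2A.png

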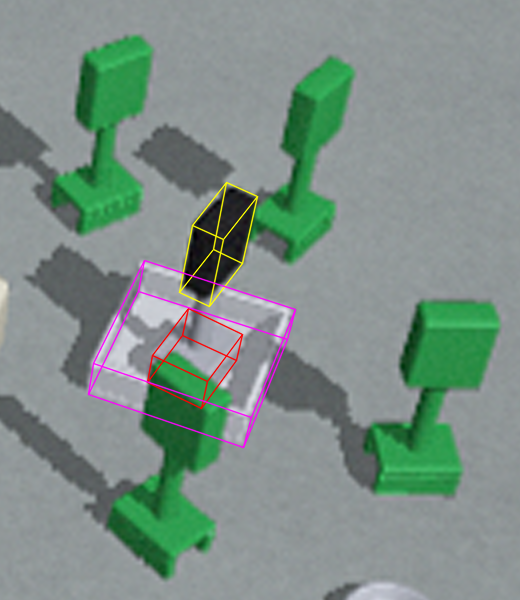

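View pics/m2B.png

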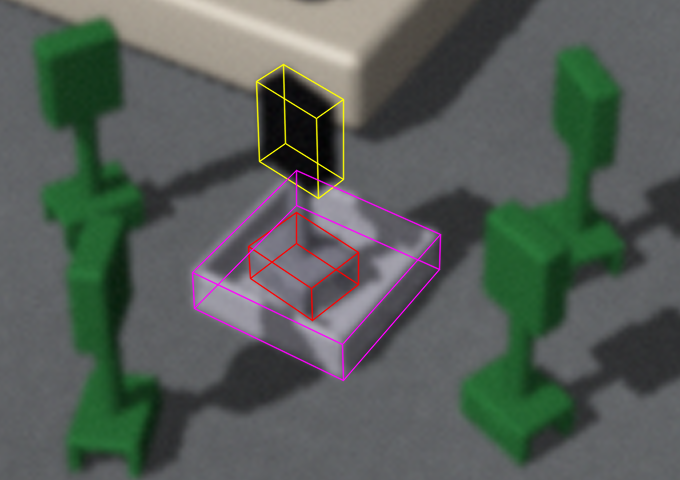

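```bash
cat >> h.py <<'E'
from scipy.spatial.transform import Rotation as Ro
def pose():
    s=get_state();q=s["orientation"];return np.array(s["tcp_pos"]),Ro.from_quat([q[1],q[2],q[3],q[0]]),s
def target(yaw): # tool x down, tool y at heading yaw
    x=np.array([0,0,-1.]);y=np.array([np.cos(yaw),np.sin(yaw),0]);return Ro.from_matrix(np.c_[x,y,np.cross(x,y)])
def rel(p,yaw):
    p0,R0,_=pose();T=target(yaw);return np.round(R0.inv().apply(np.array(p)-p0)*1000,1),np.round(np.degrees((R0.inv()*T).as_rotvec()),1)
E
python3 - <<'E'
from h import *
p,R,s=pose();print(np.round(R.as_matrix(),3));print(s["joint_pos"])
for y in (1.21,1.21-np.pi):print(y,rel([.473,.276,.25],y),rel([.43,-.1,.25],y))
A=viewer.read_camera("scene")
E
```

```text
[[-0.     0.372 -0.928]
 [ 0.    -0.928 -0.372]
 [-1.    -0.    -0.   ]]
[-1.32955758e+00  3.13422786e-01  4.58416183e-02  1.30359229e+00
  3.14732122e-05  1.43119118e+00]
1.21 (array([ -52.6, -655.3, -541.7]), array([-137.5,   -0. ,    0. ])) (array([ -52.8, -322.3, -362. ]), array([-137.5,   -0. ,    0. ]))
-1.9315926535897932 (array([ -52.6, -655.3, -541.7]), array([42.5,  0. ,  0. ])) (array([ -52.8, -322.3, -362. ]), array([42.5,  0. ,  0. ]))
```

Emit:
send_rows:
  plan:
    - [-5,-16,-18,-4,0,0]
    - [-10,-48,-54,-10,0,0]
    - [-16,-87,-98,-18,0,0]
    - [-22,-126,-141,-27,0,0]
    - [-28,-164,-185,-36,0,0]
    - [-34,-203,-228,-45,0,0]
    - [-40,-242,-272,-54,0,0]
    - [-46,-280,-315,-62,0,0]
    - [-51,-309,-348,-68,0,0]
    - [-53,-322,-362,-70,0,0]
  claw: 60
  newtons: 40

```text
clock: 1.65
tcp_pos: [0.431, -0.0983, 0.2509]
orientation: [0.509, 0.491, 0.509, -0.491]
wrist_force: [-0.7, -0.5, -0.0]
finger_gap: 0.0596
```

Run:
```python
from h import *
p,R,s=pose();print(p,s["joint_pos"],s["clock"],s["finger_gap"]);print(rel([.474,.276,.25],1.21))
c=viewer.read_camera("wrist");cv2.imwrite("pics/w1.png",c["frame"])
```

```text
[ 0.43095716 -0.09827441  0.25085666] [-4.06350815e-01  4.18594323e-02 -1.55294165e-01  1.37247942e+00
  2.04185966e-04  1.12788473e+00] 1.65 0.05957322931677801
(array([   0.8,   56.7, -372.5]), array([-67.2,   0.1,  -0. ]))
```

View pics/w1.png

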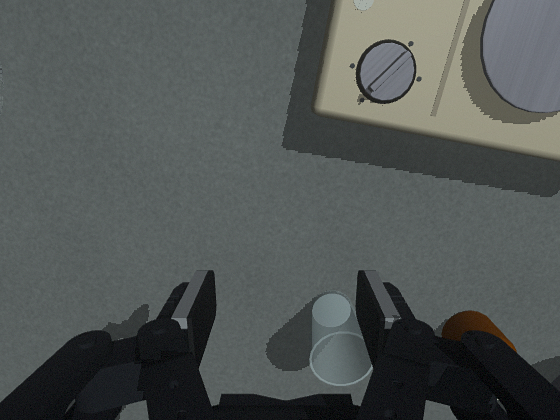

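Run:
```python
from h import *
c=viewer.read_camera("wrist")
for z in (.065,.073): print(ray(c,(386,71.5),z))
a=ray(c,(369.5,91.5),.083);b=ray(c,(408,53),.083);print(a,b,np.degrees(np.arctan2(*(b-a)[[1,0]])))
a=ray(c,(316,110),.065);b=ray(c,(560,160),.065);print(a,b,np.degrees(np.arctan2(*(b-a)[[1,0]])))
for t in [(352,66),(411,44),(419,79),(361,99)]:print(ray(c,t,.065))
cv2.imwrite("pics/w1c.png",cv2.resize(c["frame"][20:130,330:450],None,fx=5,fy=5,interpolation=cv2.INTER_CUBIC))
```

```text
[0.52297897 0.00587137 0.065     ]
[0.52092374 0.00527628 0.073     ]
[ 0.50554228 -0.01273017  0.083     ] [0.5357349 0.0202452 0.083    ] 47.522421713205944
[ 0.45994969 -0.0309508   0.065     ] [ 0.70704036 -0.07012914  0.065     ] -9.00973260103756
[0.49088689 0.00946079 0.065     ]
[0.54295578 0.03002339 0.065     ]
[5.54678729e-01 4.67892506e-04 6.50000000e-02]
[ 0.50213102 -0.01933386  0.065     ]
```

View pics/w1c.png

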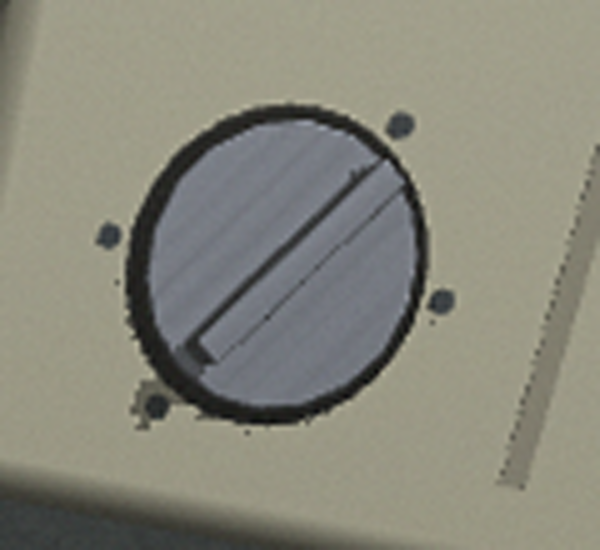

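Emit:
send_rows:
  plan:
    - [0,3,-19,-4,0,0]
    - [0,9,-58,-10,0,0]
    - [0,15,-100,-18,0,0]
    - [0,22,-145,-26,0,0]
    - [0,29,-190,-35,0,0]
    - [0,36,-235,-43,0,0]
    - [0,43,-280,-52,0,0]
    - [0,49,-325,-60,0,0]
    - [0,55,-359,-66,0,0]
    - [0,57,-373,-67,0,0]

```text
clock: 3.0
tcp_pos: [0.4756, 0.2748, 0.2498]
orientation: [0.695, 0.13, 0.695, -0.13]
wrist_force: [-0.1, 0.0, 0.0]
finger_gap: 0.0603
```

Run:
```python
from h import *
p,R,s=pose();print(p,s["joint_pos"],s["clock"],s["finger_gap"]);print(rel([.474,.276,.25],1.21))
c=viewer.read_camera("wrist");cv2.imwrite("pics/w2.png",c["frame"])
```

```text
[0.47558431 0.27484156 0.2497852 ] [ 3.78104522e-01  2.54603530e-01  9.42424589e-02  1.41098714e+00
 -4.13151352e-04  7.47186211e-01] 3.0 0.060285104364772836
(array([-0.2,  0.5, -1.9]), array([-0.5, -0. ,  0. ]))
```

View pics/w2.png

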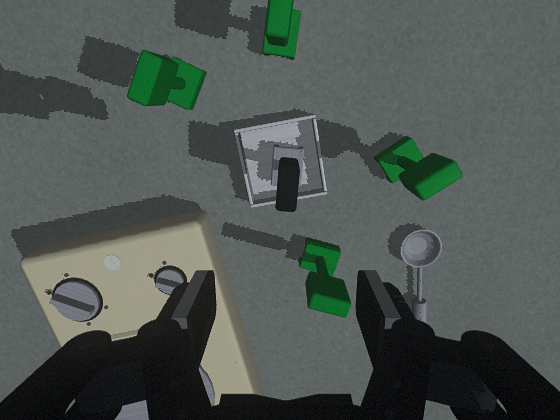

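```bash
cat > m3.py <<'E'
from h import *
W=viewer.read_camera("wrist")
p,R,s=pose();print(proj(W,[p,[.474,.276,.129],[.474,.276,.079]]))
# black blob of key in wrist
g=W["frame"].max(2);sub=(g[140:225,260:315]<50).astype(np.uint8)
n,l,st,_=cv2.connectedComponentsWithStats(sub);k=1+np.argmax(st[1:,4]);m=np.zeros((420,560));m[140:225,260:315]=(l==k);print(st[k])
A=viewer.read_camera("scene");B=viewer.read_camera("side")
mod=lambda q:box(q[0],q[1],q[2],.079,.129,.04,.018)
print(iou_fit([W],[m],[.474,.276,-.36],mod))
q=iou_fit([W],[m],[.474,.276,-.36],mod)[0]
im=cv2.resize(W["frame"],None,fx=4,fy=4,interpolation=cv2.INTER_CUBIC)
for P,c in((mod(q),(0,255,255)),(box(q[0],q[1],q[2],.004,.026,.044,.034),(0,0,255)),(box(.4655,.274,-.19,0,.025,.09,.09),(255,0,255))):
    u=(proj(W,P)*4+2).astype(int)
    for i in range(4):
        for a,b in((i,(i+1)%4),(i+4,(i+1)%4+4),(i,i+4)): cv2.line(im,u[a],u[b],c,1,cv2.LINE_AA)
cv2.imwrite("pics/m3.png",im[420:860,880:1360])
E
python3 m3.py
```

```text
[[284.33012992 249.42053695]
 [286.20097914 190.37406815]
 [286.17577787 177.96388902]]
[  15   18   24   54 1098]
(array([ 0.47295039,  0.27617682, -0.45494826]), np.float64(0.09397835636987036))
```

View pics/m3.png

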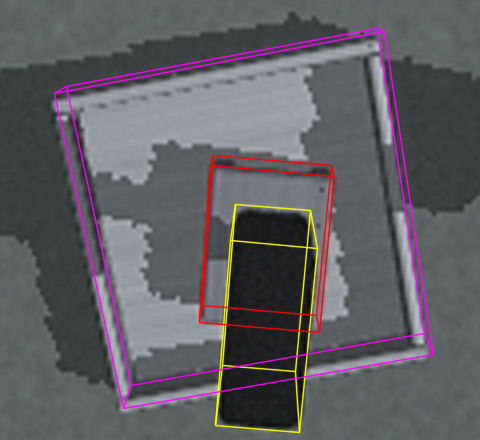

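Run:
```python
from h import *
print(rel([.473,.276,.085],1.116))
```

```text
(array([165.1,   2.1,  -3.1]), array([ 4.8, -0. ,  0.1]))
```

Emit:
send_rows:
  plan:
    - [0,2,-3,4.8,0,0]
    - [15,2,-3,4.8,0,0]
    - [40,2,-3,4.8,0,0]
    - [65,2,-3,4.8,0,0]
    - [85,2,-3,4.8,0,0]
    - [95,2,-3,4.8,0,0]
    - [100,2,-3,4.8,0,0]
    - [100,2,-3,4.8,0,0]
    - [100,2,-3,4.8,0,0]
    - [100,2,-3,4.8,0,0]

```text
clock: 4.45
tcp_pos: [0.4736, 0.2774, 0.1509]
orientation: [0.689, 0.159, 0.689, -0.159]
wrist_force: [-0.5, 0.2, 0.5]
finger_gap: 0.0596
```

Run:
```python
from h import *
p,R,s=pose();print(p,s["clock"],s["wrist_force"]);print(rel([.473,.276,.085],1.116))
c=viewer.read_camera("wrist");cv2.imwrite("pics/w3.png",c["frame"]);print(proj(c,[p,p-[0,0,.0187]]))
```

```text
[0.47358534 0.27738698 0.1508923 ] 4.45 [-0.52493313  0.19295722  0.46326589]
(array([65.9, -1.6,  0. ]), array([ 0.1,  0.1, -0. ]))
[[286.3405712  248.79737894]
 [286.2867     235.918107  ]]
```

View pics/w3.png

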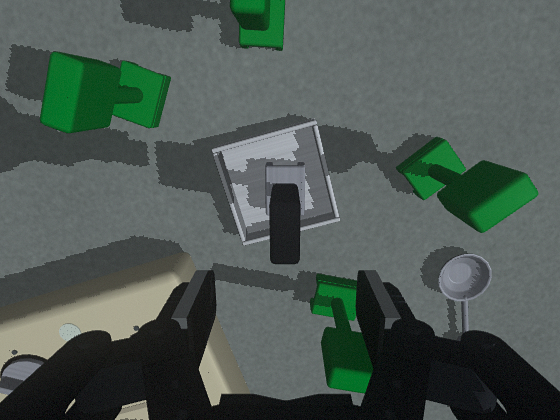

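Run:
```python
from h import *
c=viewer.read_camera("wrist");p,R,s=pose()
for u,z in(((337,297),.02),((347,360),.125),((150,95),.02),((80,92),.125),((433,168),.02),((490,190),.125)):
    q=ray(c,u,z);print(q,R.inv().apply(q-p)*1000)
```

```text
[0.59017542 0.27464886 0.02      ] [130.75967819  48.65642743 106.05737042]
[0.57381528 0.27371378 0.125     ] [25.74746163 40.70228427 91.82028075]
[0.35551483 0.21315414 0.02      ] [ 130.57499167 -109.39971296  -77.96821941]
[0.35505871 0.2139449  0.125     ] [  25.57483394 -108.83693879  -78.66357052]
[0.51176998 0.39813054 0.02      ] [130.72499736 125.32677886 -18.50904924]
[0.50182098 0.39323143 0.125     ] [ 25.71676749 116.61686297 -25.24647414]
```

Emit:
send_rows:
  plan:
    - [12,-1.5,0,0,0,0]
    - [28,-1.5,0,0,0,0]
    - [44,-1.5,0,0,0,0]
    - [57,-1.5,0,0,0,0]
    - [64,-1.5,0,0,0,0]
    - [66,-1.5,0,0,0,0]
    - [66,-1.5,0,0,0,0]
    - [66,-1.5,0,0,0,0]
    - [66,-1.5,0,0,0,0]
    - [66,-1.5,0,0,0,0]

```text
clock: 5.8
tcp_pos: [0.4726, 0.2759, 0.0845]
orientation: [0.689, 0.159, 0.689, -0.159]
wrist_force: [0.3, -0.1, -0.7]
finger_gap: 0.0601
```

Emit:
send_rows:
  plan:
    - [0,0,0,0,0,0]
    - [0,0,0,0,0,0]
    - [0,0,0,0,0,0]
    - [0,0,0,0,0,0]
    - [0,0,0,0,0,0]
    - [0,0,0,0,0,0]
    - [0,0,0,0,0,0]
    - [0,0,0,0,0,0]
    - [0,0,0,0,0,0]
    - [0,0,0,0,0,0]
  claw: 10
  newtons: 60

```text
clock: 7.05
tcp_pos: [0.4728, 0.2759, 0.0845]
orientation: [0.689, 0.159, 0.689, -0.159]
wrist_force: [1.7, 0.5, 4.5]
finger_gap: 0.0163
```

Run:
```python
from h import *
p,R,s=pose();print(p,s["clock"],s["wrist_force"],s["finger_gap"],np.degrees(np.arctan2(*R.as_matrix()[[1,0],1])))
c=viewer.read_camera("wrist");cv2.imwrite("pics/w4.png",c["frame"])
```

```text
[0.47278702 0.27593845 0.0844882 ] 7.05 [1.67888045 0.49358239 4.45891375] 0.01628354783262465 64.01695234947566
```

View pics/w4.png

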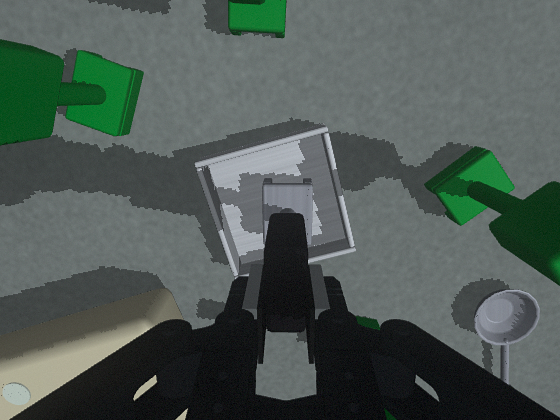

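Emit:
send_rows:
  plan:
    - [-8,0,0,0,0,0]
    - [-22,0,0,0,0,0]
    - [-40,0,0,0,0,0]
    - [-60,0,0,0,0,0]
    - [-82,0,0,0,0,0]
    - [-105,0,0,0,0,0]
    - [-127,0,0,0,0,0]
    - [-143,0,0,0,0,0]
    - [-149,0,0,0,0,0]
    - [-150,0,0,0,0,0]

```text
clock: 8.35
tcp_pos: [0.4724, 0.2758, 0.2345]
orientation: [0.689, 0.159, 0.689, -0.159]
wrist_force: [-0.1, -0.9, -2.3]
finger_gap: 0.0164
```

Run:
```python
from h import *
p,R,s=pose();print(p,s["clock"],s["wrist_force"],s["finger_gap"])
print(rel([.522,.0053,.235],np.radians(140.5)))
A=viewer.read_camera("scene");cv2.imwrite("pics/a5.png",cv2.resize(A["frame"][120:320,180:460],None,fx=2.8,fy=2.8,interpolation=cv2.INTER_CUBIC))
```

```text
[0.4724296  0.2758084  0.23445466] 8.35 [-0.13251554 -0.89107388 -2.27018747] 0.016378137513485568
(array([  -0.5, -221.5,  163.1]), array([-76.5,   0. ,   0. ]))
```

View pics/a5.png

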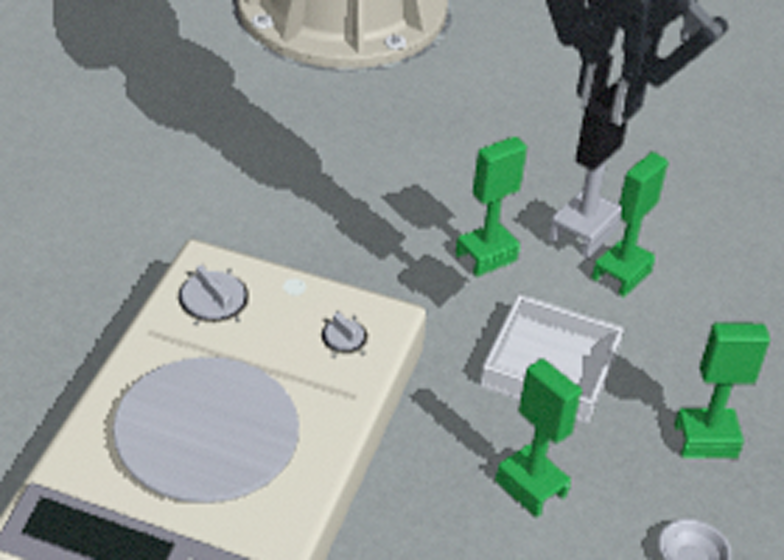

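Emit:
send_rows:
  plan:
    - [0,-9,7,-3,0,0]
    - [0,-27,20,-9,0,0]
    - [0,-51,38,-17,0,0]
    - [0,-80,59,-27,0,0]
    - [0,-110,81,-37,0,0]
    - [0,-142,104,-48,0,0]
    - [0,-173,127,-59,0,0]
    - [0,-200,147,-69,0,0]
    - [0,-217,160,-75,0,0]
    - [0,-221.5,163,-76.5,0,0]

```text
clock: 9.65
tcp_pos: [0.5216, 0.0043, 0.2333]
orientation: [0.639, -0.301, 0.64, 0.301]
wrist_force: [0.3, 0.2, -1.0]
finger_gap: 0.0163
```

```bash
cat > look.py <<'E'
import sys
from h import *
t=sys.argv[1]
p,R,s=pose();print(p,s["clock"],s["wrist_force"],s["ft_torque"],s["finger_gap"],np.degrees(np.arctan2(*R.as_matrix()[[1,0],1])),R.as_matrix()[:,0])
A=viewer.read_camera("scene");B=viewer.read_camera("side");W=viewer.read_camera("wrist")
a=cv2.resize(A["frame"][140:280,190:330],(560,560),interpolation=cv2.INTER_CUBIC)
b=cv2.resize(B["frame"][130:250,200:320],(560,560),interpolation=cv2.INTER_CUBIC)
cv2.imwrite(f"pics/{t}.png",cv2.resize(np.hstack([a,b]),(800,400),interpolation=cv2.INTER_AREA));cv2.imwrite(f"pics/{t}w.png",W["frame"])
E
python3 look.py l1; python3 -c "
from h import *
print(rel([.522,.0053,.235],np.radians(140.5)))"
```

```text
[0.52162872 0.00427851 0.23332577] 9.65 [ 0.26303228  0.20083655 -0.9837919 ] [ 0.03477928  0.02041216 -0.00384011] 0.01627511150044766 140.41545804043898 [-1.74865734e-03  2.24577670e-04 -9.99998446e-01]
(array([-1.2, -0.6, -0.1]), array([-0.1, -0. , -0.1]))
```

View pics/l1.png

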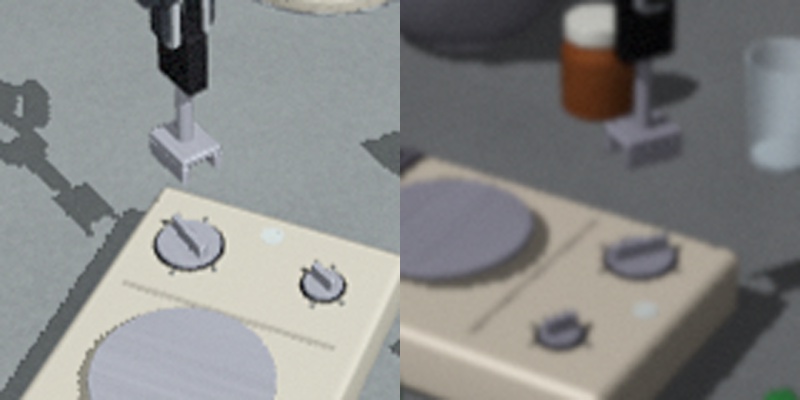

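View pics/l1w.png

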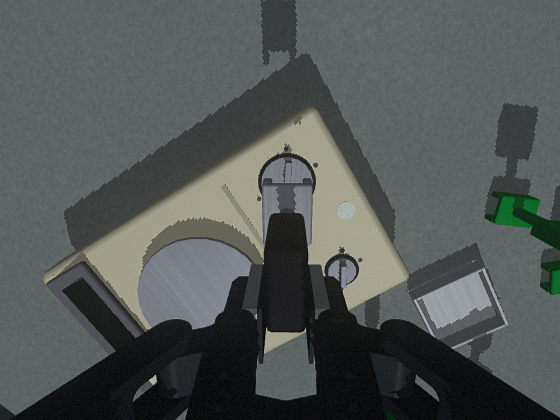

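Emit:
send_rows:
  plan:
    - [5,-0.6,0,0,0,0]
    - [14,-0.6,0,0,0,0]
    - [25,-0.6,0,0,0,0]
    - [36,-0.6,0,0,0,0]
    - [46,-0.6,0,0,0,0]
    - [53,-0.6,0,0,0,0]
    - [57,-0.6,0,0,0,0]
    - [58,-0.6,0,0,0,0]
    - [58,-0.6,0,0,0,0]
    - [58,-0.6,0,0,0,0]

```text
clock: 11.05
tcp_pos: [0.5227, 0.0049, 0.1766]
orientation: [0.64, -0.302, 0.639, 0.302]
wrist_force: [-1.2, -0.0, -2.0]
finger_gap: 0.0159
```

```bash
python3 look.py l2
```

```text
[0.52272193 0.00487221 0.17663829] 11.05 [-1.19162434 -0.04298673 -1.97467161] [ 0.00123987 -0.00340404 -0.0130089 ] 0.01585427095040235 140.5163183961601 [ 7.17109745e-04 -2.15513045e-04 -9.99999720e-01]
```

View pics/l2.png

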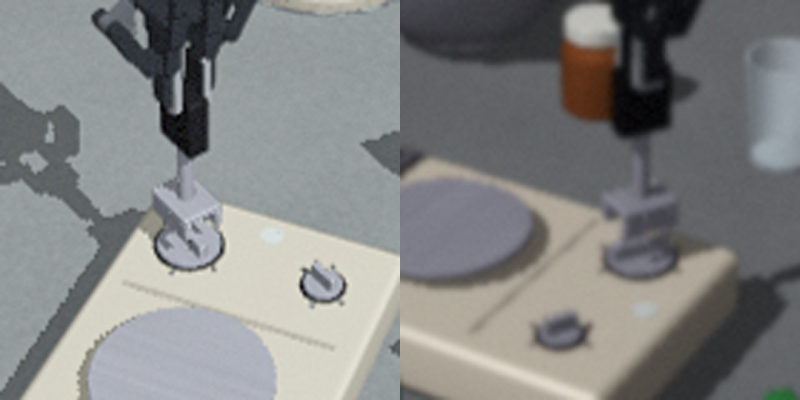

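View pics/l2w.png

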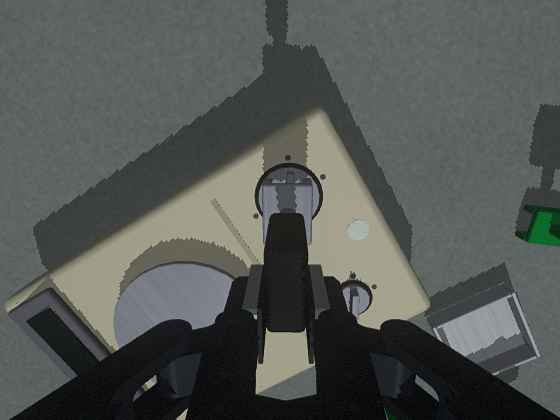

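Emit:
send_rows:
  plan:
    - [3,0,0,0,0,0]
    - [7,0,0,0,0,0]
    - [11,0,0,0,0,0]
    - [14,0,0,0,0,0]
    - [16,0,0,0,0,0]
    - [17,0,0,0,0,0]
    - [18,0,0,0,0,0]
    - [19,0,0,0,0,0]
    - [20,0,0,0,0,0]
    - [20,0,0,0,0,0]

```text
clock: 12.45
tcp_pos: [0.5224, 0.0049, 0.1562]
orientation: [0.639, -0.302, 0.64, 0.302]
wrist_force: [0.4, -0.9, -2.0]
finger_gap: 0.016
```

```bash
python3 look.py l3
```

```text
[0.52242922 0.00494899 0.1562265 ] 12.45 [ 0.36787303 -0.9020007  -1.96812108] [0.0200516  0.04109752 0.04645843] 0.016032053156715187 140.5192531310628 [-5.44803951e-05 -7.34596041e-05 -9.99999996e-01]
```

View pics/l3.png

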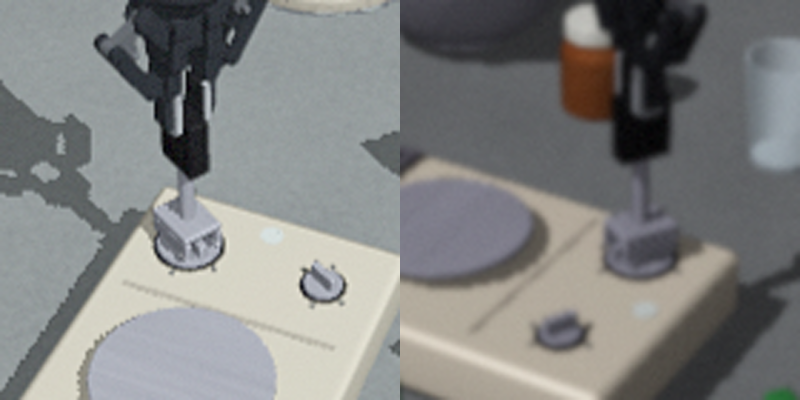

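Emit:
send_rows:
  plan:
    - [0.4,0,0,0,0,0]
    - [0.8,0,0,0,0,0]
    - [1.2,0,0,0,0,0]
    - [1.6,0,0,0,0,0]
    - [2,0,0,0,0,0]
    - [2.4,0,0,0,0,0]
    - [2.8,0,0,0,0,0]
    - [3,0,0,0,0,0]
    - [3,0,0,0,0,0]
    - [3,0,0,0,0,0]

```text
clock: 13.85
tcp_pos: [0.5225, 0.0049, 0.1533]
orientation: [0.639, -0.302, 0.64, 0.302]
wrist_force: [-0.1, -0.6, -2.1]
finger_gap: 0.0163
```

Emit:
send_rows:
  plan:
    - [0.2,0,0,0,0,0]
    - [0.4,0,0,0,0,0]
    - [0.6,0,0,0,0,0]
    - [0.8,0,0,0,0,0]
    - [1,0,0,0,0,0]
    - [1.2,0,0,0,0,0]
    - [1.4,0,0,0,0,0]
    - [1.5,0,0,0,0,0]
    - [1.5,0,0,0,0,0]
    - [1.5,0,0,0,0,0]

```text
clock: 15.1
tcp_pos: [0.5225, 0.0049, 0.1518]
orientation: [0.64, -0.302, 0.64, 0.302]
wrist_force: [-0.4, 0.5, -1.2]
finger_gap: 0.0161
```

```bash
python3 look.py l4
```

```text
[0.52248064 0.00490296 0.15178044] 15.1 [-0.39232227  0.54939266 -1.19372341] [-0.00760673 -0.03645305  0.0025006 ] 0.016146113849824822 140.51515845841766 [ 4.77431345e-05 -1.07032012e-04 -9.99999993e-01]
```

View pics/l4.png

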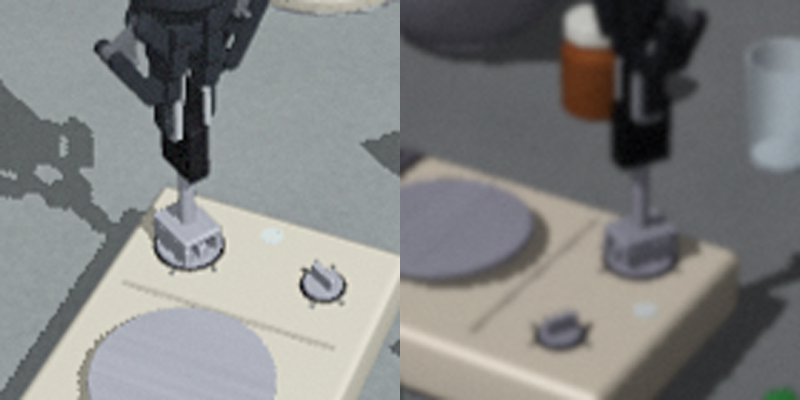

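Emit:
send_rows:
  plan:
    - [0,0,0,5,0,0]
    - [0,0,0,13,0,0]
    - [0,0,0,21,0,0]
    - [0,0,0,29,0,0]
    - [0,0,0,37,0,0]
    - [0,0,0,45,0,0]
    - [0,0,0,53,0,0]
    - [0,0,0,61,0,0]
    - [0,0,0,68,0,0]
    - [0,0,0,72,0,0]

```text
clock: 16.5
tcp_pos: [0.5219, 0.0046, 0.1517]
orientation: [0.694, 0.132, 0.695, -0.133]
wrist_force: [-1.4, -0.3, -1.0]
finger_gap: 0.0159
```

```bash
python3 look.py l5
```

```text
[0.52193122 0.00461903 0.15166467] 16.5 [-1.38328427 -0.34021789 -1.01051535] [-0.28636015  0.33398     0.09787857] 0.015881981960689805 68.35898926459838 [-1.04245712e-03 -8.51461956e-04 -9.99999094e-01]
```

View pics/l5.png

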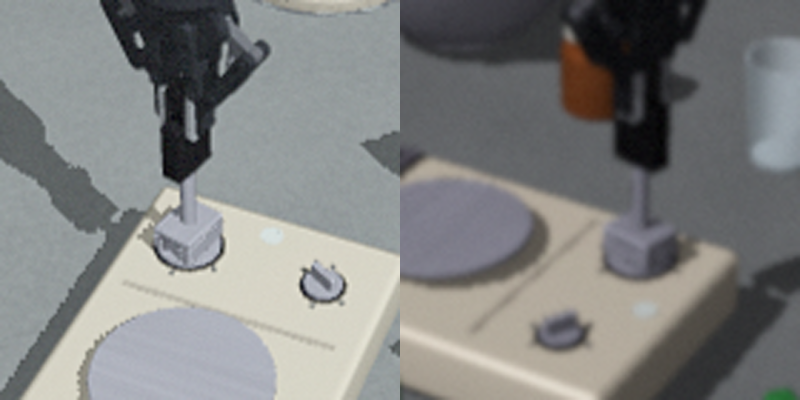

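View pics/l5w.png

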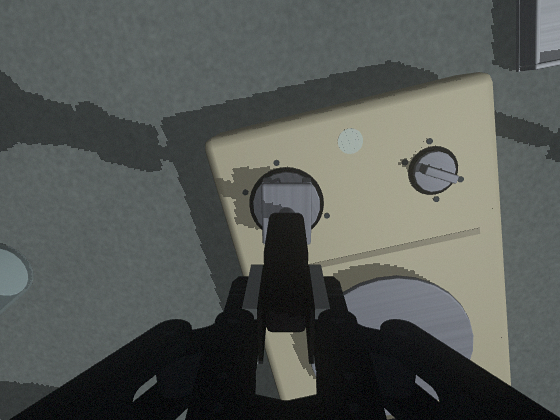

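Emit:
send_rows:
  plan:
    - [0,0,0,2,0,0]
    - [0,0,0,4,0,0]
    - [0,0,0,6,0,0]
    - [0,0,0,8,0,0]
    - [0,0,0,9,0,0]
    - [0,0,0,10,0,0]
    - [0,0,0,11,0,0]
    - [0,0,0,12,0,0]
    - [0,0,0,12,0,0]
    - [0,0,0,12,0,0]

```text
clock: 17.9
tcp_pos: [0.5223, 0.0049, 0.1517]
orientation: [0.677, 0.203, 0.677, -0.204]
wrist_force: [-2.5, -1.7, -2.2]
finger_gap: 0.0161
```

```bash
python3 look.py l6
```

```text
[0.52230466 0.00491405 0.15168545] 17.9 [-2.51552865 -1.74221368 -2.18002135] [-0.74095034  0.79956467  0.43610454] 0.016114689429053097 56.53308861436854 [-3.20835216e-04 -1.86764536e-04 -9.99999931e-01]
```

View pics/l6w.png

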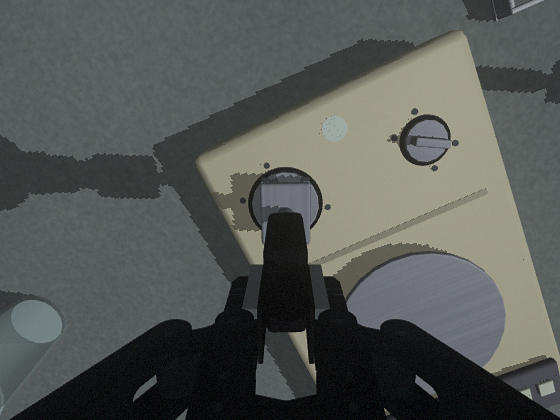

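Emit:
send_rows:
  plan:
    - [0,0,0,1,0,0]
    - [0,0,0,2,0,0]
    - [0,0,0,3,0,0]
    - [0,0,0,3,0,0]
    - [0,0,0,3,0,0]
    - [0,0,0,3,0,0]
    - [0,0,0,3,0,0]
    - [0,0,0,3,0,0]
    - [0,0,0,3,0,0]
    - [0,0,0,3,0,0]

```text
clock: 19.3
tcp_pos: [0.5224, 0.005, 0.1517]
orientation: [0.672, 0.221, 0.672, -0.221]
wrist_force: [-3.4, -2.1, -4.3]
finger_gap: 0.016
```

```bash
python3 look.py l7
```

```text
[0.52239247 0.00497808 0.15169153] 19.3 [-3.44445988 -2.13319958 -4.33534812] [-0.57654815  0.94082671  1.08576164] 0.015992474432314052 53.523592533529154 [-1.64046370e-04 -4.83910490e-05 -9.99999985e-01]
```

View pics/l7.png

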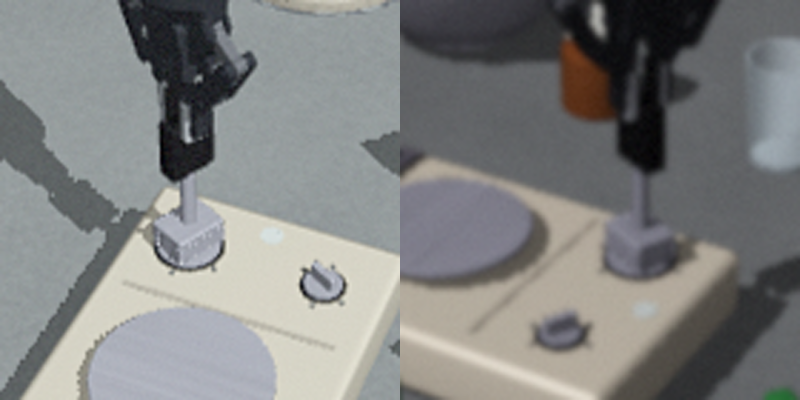

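Emit:
send_rows:
  plan:
    - [0,0,0,-4,0,0]
    - [0,0,0,-10,0,0]
    - [0,0,0,-16,0,0]
    - [0,0,0,-21,0,0]
    - [0,0,0,-24,0,0]
    - [0,0,0,-25,0,0]
    - [0,0,0,-25,0,0]
    - [-4,0,0,-25,0,0]
    - [-12,0,0,-25,0,0]
    - [-20,0,0,-25,0,0]

```text
clock: 20.7
tcp_pos: [0.5227, 0.0049, 0.1726]
orientation: [0.704, 0.071, 0.703, -0.071]
wrist_force: [-0.2, 0.3, -1.0]
finger_gap: 0.0164
```

Emit:
send_rows:
  plan:
    - [-10,0,0,0,0,0]
    - [-20,0,0,0,0,0]
    - [-32,0,0,0,0,0]
    - [-44,0,0,0,0,0]
    - [-56,0,0,0,0,0]
    - [-68,0,0,0,0,0]
    - [-77,0,0,0,0,0]
    - [-80,0,0,0,0,0]
    - [-80,0,0,0,0,0]
    - [-80,0,0,0,0,0]

```text
clock: 21.95
tcp_pos: [0.5222, 0.0049, 0.2513]
orientation: [0.703, 0.071, 0.704, -0.071]
wrist_force: [-0.1, 0.6, -2.0]
finger_gap: 0.0159
```

```bash
python3 look.py l8
```

```text
[0.52218157 0.00494384 0.25128765] 21.95 [-0.13194938  0.61309901 -2.00785454] [-0.00484402  0.0030409   0.04675756] 0.015912491025880972 78.5152984129254 [-8.83585159e-04  3.16300901e-05 -9.99999609e-01]
```

View pics/l8.png

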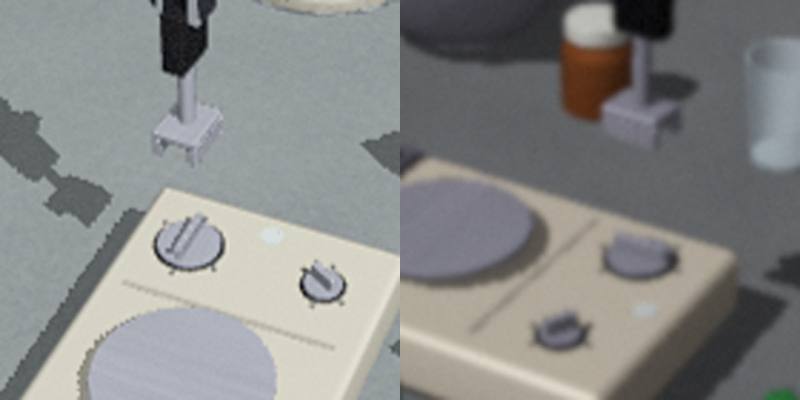

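View pics/l8w.png

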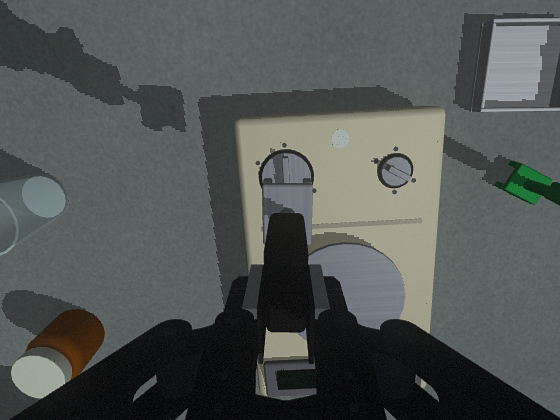

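Run:
```python
from h import *
A=viewer.read_camera("scene");W=viewer.read_camera("wrist")
cv2.imwrite("pics/a9.png",np.hstack([cv2.resize(A["frame"][205:245,235:285],None,fx=8,fy=8,interpolation=cv2.INTER_CUBIC),cv2.resize(W["frame"][140:190,250:310],(384,320),interpolation=cv2.INTER_CUBIC)]))
print(rel([.466,.274,.26],1.116),rel([.466,.274,.26],np.pi/2-.19))
```

```text
(array([  -8.4,  252.5, -108.8]), array([14.6, -0. ,  0. ])) (array([  -8.4,  252.5, -108.8]), array([-0.6, -0. ,  0. ]))
```

View pics/a9.png

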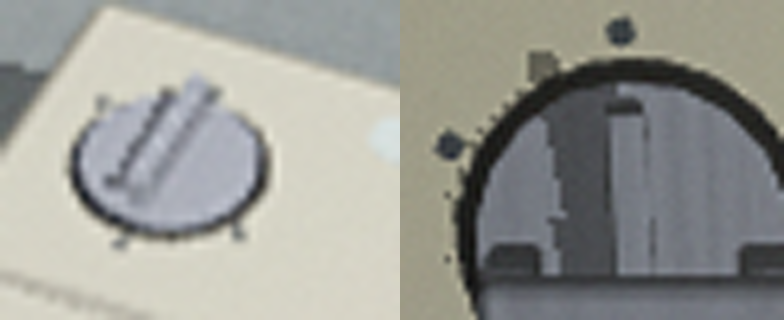

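Run:
```python
from h import *
A=viewer.read_camera("scene");W=viewer.read_camera("wrist")
f=lambda x,y:(x/8+235-.44,y/8+205-.44)
a=ray(A,f(200,82),.083);b=ray(A,f(137,195),.083);print(a,b,np.degrees(np.arctan2(*(b-a)[[1,0]])))
g=lambda x,y:(x/6.4+250-.42,y/6.4+140-.42)
a=ray(W,g(627,110),.083);b=ray(W,g(634,275),.083);print(a,b,np.degrees(np.arctan2(*(b-a)[[1,0]])))
print(ray(W,g(620,30),.065))
```

```text
[0.50301586 0.00819234 0.083     ] [0.54969365 0.003655   0.083     ] -5.5520301012625435
[0.51163032 0.06605352 0.083     ] [0.5365892  0.06335353 0.083     ] -6.174099295669818
[0.50249507 0.06927409 0.065     ]
```

Run:
```python
from h import *
W=viewer.read_camera("wrist")
g=lambda x,y:((x-400)/6.4+250-.42,y/6.4+140-.42)
for e in ((611,95,614,275),(643,110,653,275)):
  a=ray(W,g(*e[:2]),.083);b=ray(W,g(*e[2:]),.083);print(a,b,np.degrees(np.arctan2(*(b-a)[[1,0]])))
print(ray(W,g(620,30),.065),ray(W,g(450,145),.065))
# balance edges in wrist
for e in((236,121,247,265),(445,109,432,325)):
  a=ray(W,e[:2],.065);b=ray(W,e[2:],.065);print(a,b,np.degrees(np.arctan2(*(b-a)[[1,0]])))
a=ray(W,(236,121),.065);b=ray(W,(445,109),.065);print(np.degrees(np.arctan2(*(b-a)[[1,0]])))
```

```text
[0.49718045 0.00604019 0.083     ] [0.52393305 0.00097077 0.083     ] -10.729923054474162
[0.50030384 0.01024254 0.083     ] [0.52511467 0.00676481 0.083     ] -7.979152646590246
[0.49020073 0.00873422 0.065     ] [ 0.50234551 -0.02098414  0.065     ]
[ 0.4590166  -0.03236375  0.065     ] [ 0.6105479  -0.05744396  0.065     ] -9.397927707147398
[0.48831073 0.1670211  0.065     ] [0.72786363 0.13532282 0.065     ] -7.537741989936925
81.64175794527934
```

Emit:
send_rows:
  plan:
    - [0,10,-4,0,0,0]
    - [0,30,-13,0,0,0]
    - [0,58,-25,0,0,0]
    - [0,92,-40,0,0,0]
    - [0,130,-56,0,0,0]
    - [0,168,-73,0,0,0]
    - [0,203,-88,0,0,0]
    - [0,232,-100,0,0,0]
    - [0,248,-107,0,0,0]
    - [0,252.5,-109,0,0,0]

```text
clock: 23.6
tcp_pos: [0.4655, 0.2749, 0.2517]
orientation: [0.704, 0.07, 0.704, -0.07]
wrist_force: [-0.1, 0.0, -0.9]
finger_gap: 0.0162
```

Emit:
send_rows:
  plan:
    - [8,0,0,0,0,0]
    - [22,0,0,0,0,0]
    - [40,0,0,0,0,0]
    - [60,0,0,0,0,0]
    - [80,0,0,0,0,0]
    - [98,0,0,0,0,0]
    - [111,0,0,0,0,0]
    - [118,0,0,0,0,0]
    - [120,0,0,0,0,0]
    - [120,0,0,0,0,0]

```text
clock: 24.85
tcp_pos: [0.4662, 0.2741, 0.1321]
orientation: [0.704, 0.071, 0.703, -0.071]
wrist_force: [0.0, 0.7, -1.4]
finger_gap: 0.016
```

```bash
sed -e 's/140:280,190:330/150:310,320:480/; s/130:250,200:320/220:370,165:315/' look.py > look2.py; python3 look2.py t1; python3 -c "
from h import *
print(rel([.466,.2745,.085],np.pi/2-.19))"
```

```text
[0.46620468 0.27414036 0.13211147] 24.85 [ 0.02064052  0.74085776 -1.44828165] [-0.03928067  0.03722657  0.01472511] 0.016045283480678463 78.51534595806422 [ 6.51915560e-04  1.53496424e-04 -9.99999776e-01]
(array([47.4,  0.1, -0.4]), array([-0.6,  0.1, -0. ]))
```

View pics/t1.png

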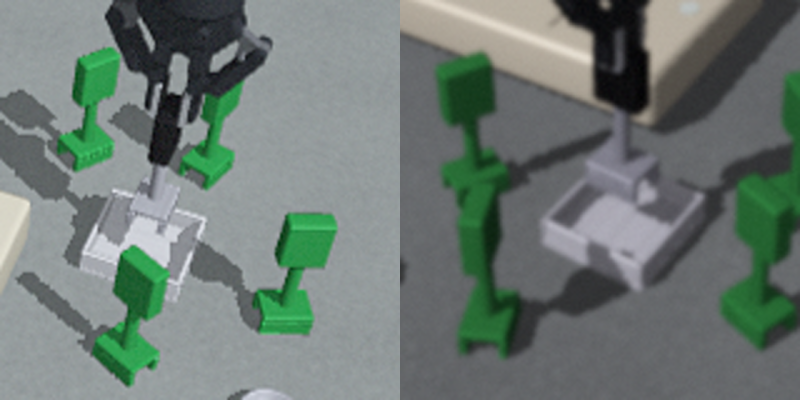

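View pics/t1w.png

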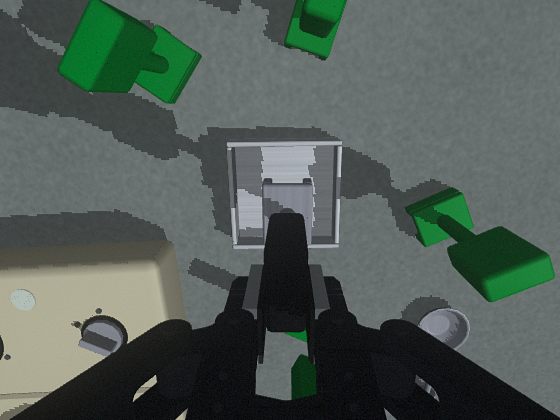

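Emit:
send_rows:
  plan:
    - [8,0,0,0,0,0]
    - [18,0,0,0,0,0]
    - [28,0,0,0,0,0]
    - [37,0,0,0,0,0]
    - [42,0,0,0,0,0]
    - [44,0,0,0,0,0]
    - [45.5,0,0,0,0,0]
    - [46.5,0,0,0,0,0]
    - [47,0,0,0,0,0]
    - [47,0,0,0,0,0]

```text
clock: 26.25
tcp_pos: [0.466, 0.2741, 0.0849]
orientation: [0.704, 0.071, 0.703, -0.071]
wrist_force: [-0.0, -0.1, -1.6]
finger_gap: 0.0162
```

Emit:
send_rows:
  plan:
    - [0.2,0,0,0,0,0]
    - [0.4,0,0,0,0,0]
    - [0.6,0,0,0,0,0]
    - [0.8,0,0,0,0,0]
    - [0.8,0,0,0,0,0]
    - [0.8,0,0,0,0,0]
    - [0.8,0,0,0,0,0]
    - [0.8,0,0,0,0,0]
    - [0.8,0,0,0,0,0]
    - [0.8,0,0,0,0,0]

```text
clock: 27.5
tcp_pos: [0.4663, 0.2743, 0.0845]
orientation: [0.704, 0.071, 0.703, -0.071]
wrist_force: [-0.7, 0.7, 5.5]
finger_gap: 0.0163
```

```bash
python3 look2.py t2
```

```text
[0.46627818 0.27431871 0.0844706 ] 27.5 [-0.71115891  0.72093879  5.53080956] [0.0024368 0.1967233 0.0328364] 0.01630235489623682 78.52347741527156 [ 9.63141297e-04  4.46510496e-04 -9.99999436e-01]
```

View pics/t2.png

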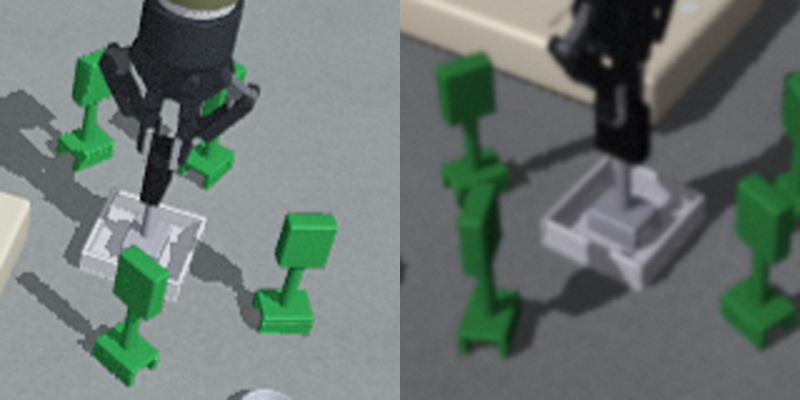

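Contact is at 5.5 N and the key stands on the tray floor. I'll release and rise straight up.

Emit:
send_rows:
  plan:
    - [0,0,0,0,0,0]
    - [0,0,0,0,0,0]
    - [0,0,0,0,0,0]
    - [0,0,0,0,0,0]
    - [0,0,0,0,0,0]
    - [0,0,0,0,0,0]
    - [0,0,0,0,0,0]
    - [0,0,0,0,0,0]
    - [0,0,0,0,0,0]
    - [0,0,0,0,0,0]
  claw: 55

```text
clock: 28.9
tcp_pos: [0.4659, 0.2741, 0.0839]
orientation: [0.704, 0.071, 0.704, -0.071]
wrist_force: [0.5, -0.2, 1.7]
finger_gap: 0.0549
```

Emit:
send_rows:
  plan:
    - [-5,0,0,0,0,0]
    - [-15,0,0,0,0,0]
    - [-30,0,0,0,0,0]
    - [-48,0,0,0,0,0]
    - [-68,0,0,0,0,0]
    - [-90,0,0,0,0,0]
    - [-112,0,0,0,0,0]
    - [-130,0,0,0,0,0]
    - [-140,0,0,0,0,0]
    - [-140,0,0,0,0,0]

```text
clock: 30.15
tcp_pos: [0.4664, 0.2743, 0.2251]
orientation: [0.704, 0.071, 0.703, -0.07]
wrist_force: [0.4, 0.6, 0.0]
finger_gap: 0.0549
```

```bash
python3 look2.py t3; python3 look.py t4
```

```text
[0.46644401 0.27429101 0.22506281] 30.15 [0.39250863 0.56098792 0.01325238] [-0.03627485 -0.02978082 -0.01016524] 0.05485116534819848 78.51704189437662 [ 1.90008273e-03  6.69633262e-04 -9.99997971e-01]
[0.46549627 0.27390424 0.22324915] 30.3 [0.11032937 0.70985327 0.30932564] [-0.02785624 -0.01816486 -0.02140675] 0.05510629804743743 78.51615148209062 [-1.14704277e-03 -5.61443208e-04 -9.99999185e-01]
```

View pics/t3.png

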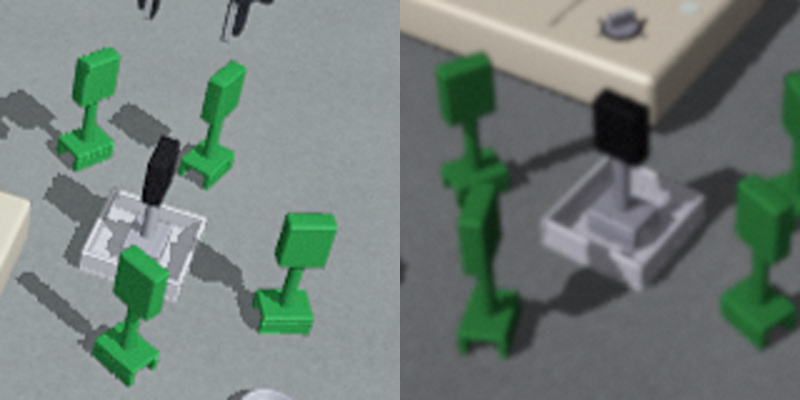

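View pics/t3w.png

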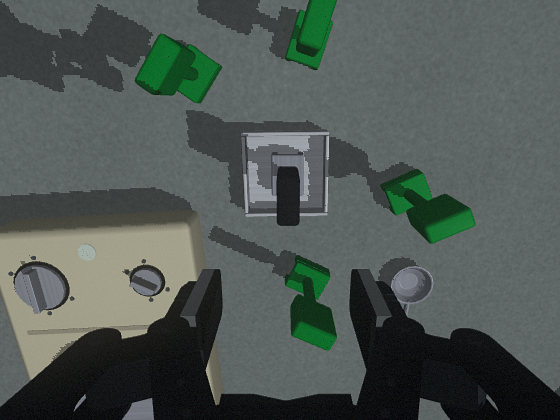

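View pics/t4.png

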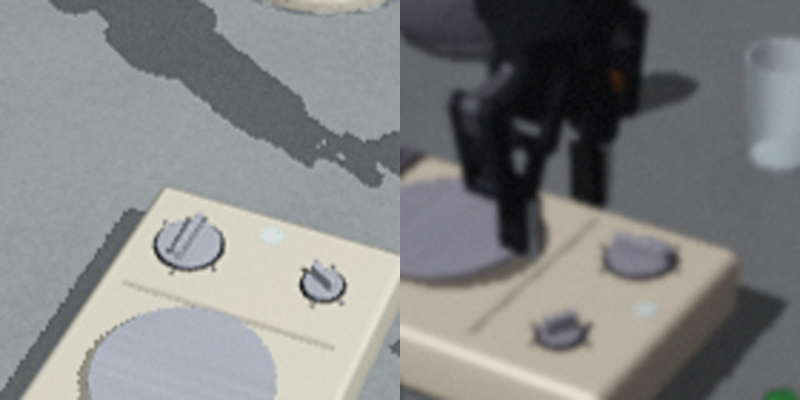

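Run:
```python
from h import *
W=viewer.read_camera("wrist");cv2.imwrite("pics/w9.png",cv2.resize(W["frame"][240:330,0:100],None,fx=7,fy=6.5,interpolation=cv2.INTER_CUBIC))
```

```text
(no output)
```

View pics/w9.png

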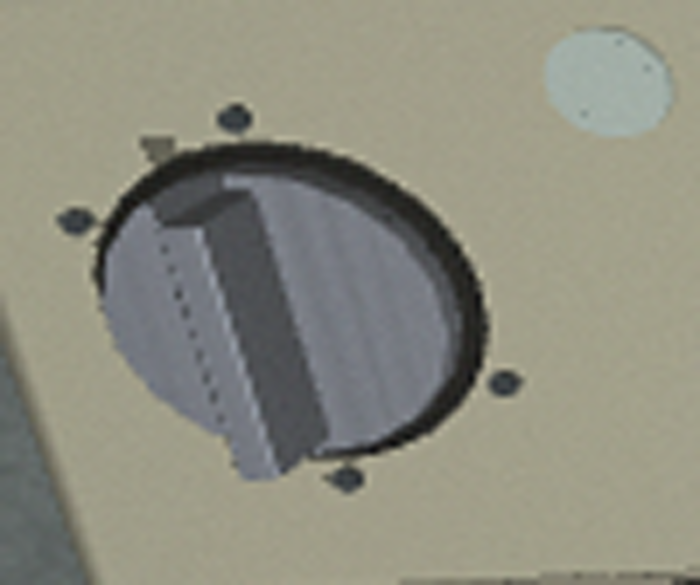

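Run:
```python
from h import *
W=viewer.read_camera("wrist")
g=lambda x,y:(x/7-.43,y/6.5+240-.42)
an=lambda p,q,z:(lambda a,b:np.degrees(np.arctan2(*(b-a)[[1,0]])))(ray(W,g(*p),z),ray(W,g(*q),z))
print("bar top edges",an((157,225),(235,455),.083),an((203,232),(280,470),.083),"foot edge",an((255,190),(328,435),.071))
print("dots",an((234,118),(348,480),.065),an((76,221),(505,382),.065),"edge",an((0,300),(95,580),.065))
c=viewer.read_camera("scene");cv2.imwrite("pics/fin.png",c["frame"])
from workcell import job
```

```text
bar top edges -7.781748505477844 -8.233468840305056 foot edge -9.022068963007404
dots -8.19263788560486 52.064197766799715 edge -9.011821185269032
```

View pics/fin.png

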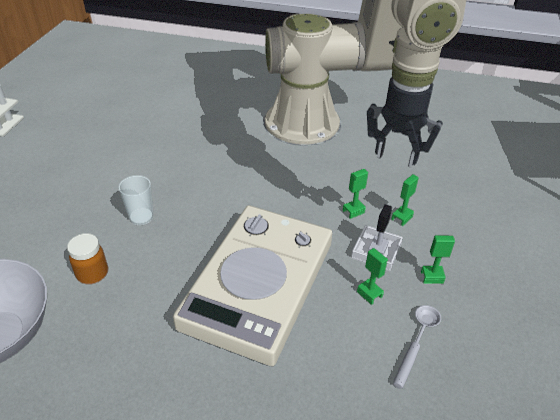

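The bar lies at -8° to -9°, matching the release dots at -8.2°. The key is upright in its tray, and the beaker, smaller screw and green look-alikes haven't moved.

```bash
python3 -c "
from workcell import job;print(job.hand_in())"
```

```text
the job is handed in; nothing more can be done
None
```

The larger screw is released and the key is back in its tray. I handed the job in at about 30 s, and no verdict was reported.

- **Turning the screw:** I lifted the forked key out of the tray, fitted it from above over the bar of the larger screw and turned it clockwise. At the stop the wrist moment rose to about 1.1 Nm, against roughly 0.05 Nm needed to turn the screw. I then backed the key off within its play and lifted it straight up.
- **Putting the key back:** I set it down near the middle of the tray with a light contact of about 5.5 N, then released it and moved the gripper clear.
- **Last checks:** The bar lies at -8° to -9°, in line with the release dots at -8.2° and the balance edge at -9°. The key stands upright in the tray. The smaller screw, the beaker and the green look-alikes look unchanged in the pictures.
- **Disagreements:** An earlier, coarser reading from the scene camera put the bar at -5.5°; the closer wrist views did not support it. The scene and side cameras gave the key's angle as about -0.36 rad. The wrist view gave -0.455 rad and fitted better, so I used that for the grasp.

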